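# Close and lock the service panel of the cassette duplicator

### The job

The service panel on top of the cassette duplicator has been left open. Push it down without letting it slam, then set the shut fingertips in the slot of its fastener, press the panel down against its sprung pins and sweep the fastener round a quarter turn clockwise until it clicks home and the panel stays locked flush. Nothing needs picking up: work with the fingertips only, and leave the loose things on and around the duplicator where they are.

Things in the scene. Friction and masses are not known exactly. Their poses are not given: they have to be found in the camera images.
- duplicator: The cassette duplicator, a fixed grey box 206 mm deep, 270 mm wide, its flat top deck 85 mm above the desk, turned by up to 0.2 rad. Origin: centre of its underside. Axes: -x its front (towards the robot), +y its left, z up. The panel is let into the left part of the deck; the right part carries a loose cassette.
- panel_hinge (a point): Middle of the panel's hinge, on the hinge axis, level with the deck, 82 mm behind and 35 mm left of the duplicator's centre. Axes as the duplicator's: y along the hinge, -x to the front. The hinge lies at the back of the panel; seen from the robot the open panel's outer face looks back and up.
- panel_edge (a point): Middle of the panel's free edge, on its outer face, 157 mm from the hinge axis. Axes of the panel: -x from the hinge to the free edge, y along the hinge, z out of the outer face. The panel is an aluminium sheet 155 mm (hinge to edge) by 153 mm, 3 mm thick, 0.13 to 0.18 kg.
- panel (a joint): Panel angle, rad: 0 flush with the deck, grows as the free edge rises; starts at 0.8 to 1.25. Stiff hinge (0.22 N m): stays where left. From about 0.095 down two sprung pins under the free edge push it up, 3 N rising to 7 N in all when flush (10 N to press at the slot); let go unfastened it springs up to 0.09 to 0.2. Pressed right down it stops at -0.01.
- slot (a point): Centre of the mouth of the slot in the fastener's head, on its axis, level with the outer face, 100 mm from the hinge axis. The head is a steel disc 77 mm across, flush in the panel; its blind slot for the shut fingertips is 28 mm wide, 62 mm long, 14 mm deep with a flat dark floor. Narrow tips spin freely at its middle: push on its wall near one end. Axes: y along the slot, z out of the head.
- fastener (a joint): Turn of the fastener, rad, clockwise from above: 0 open (slot parallel to the hinge; starts at 0 to 0.25), 1.571 locked (slot across the hinge), a stop at each end. From 0.65 a cam roller runs under a ramp, which draws the panel down (up to 0.3 N m); past 1.38 it drops into its seat. The roller gets under the ramp only with the panel pressed below 0.04; otherwise the cam is blocked.
- cassette: Cassette in its clear case, 69 x 108 x 17 mm, lying loose on the deck to the right of the panel, long side fore and aft. Origin: centre of its underside. Leave it alone.
- screwdriver: Small screwdriver with a red handle, 148 mm long, loose on the desk left of the duplicator. Origin: centre of its underside. Not needed; leave it alone.
- marker: Marker pen with a blue cap, 135 mm long, loose on the desk to the left. Origin: centre of its underside. Leave it alone.
- splicing_block: Bright metal splicing block, 26 x 115 x 13 mm, loose on the desk to the left. Origin: centre of its underside. Leave it alone.
- player: Portable cassette player, 95 x 128 x 27 mm, loose on the desk to the left, further back. Origin: centre of its underside. Leave it alone.

How it is judged:
On the way, in this order (a step that is already met when the one before it is completed fails the run):
1. the panel is pushed down to its sprung pins (angle under 0.12 rad) with the fastener still open (under 0.6 rad) (value of joint panel below 0.12 rad and value of joint fastener below 0.6 rad), for 0.1 s.
2. the fastener is turned past 0.8 rad by the fingers with the panel held down (angle under 0.06 rad) (value of joint panel below 0.06 rad and value of joint fastener above 0.8 rad and contact force between the fingers and fastener above 0.3 N), for 0.03 s.
At the end, for the whole second after the job is handed in: The fastener is turned home (past 1.40 of 1.571 rad) and, with nothing touching it, holds the panel at rest flush with the deck (angle under 0.022 rad, free edge less than 3.5 mm proud); each loose thing lies within 30 mm of where it started (value of joint fastener above 1.4 rad and value of joint panel below 0.022 rad and velocity of joint panel between -0.05 and 0.05 rad/s and distance of each of cassette, screwdriver, marker, splicing_block, player from where it was at the start of the episode below 0.03 m).
It fails at once if the panel slams (closes faster than 2.5 rad/s, 0.4 m/s at its free edge) (velocity of joint panel below -2.5 rad/s).
It fails at once if the panel is swung further open (past 1.5 rad) (value of joint panel above 1.5 rad).
It fails at once if a loose thing on or around the duplicator is picked up or pushed more than 30 mm (distance of any of cassette, screwdriver, marker, splicing_block, player from where it was at the start of the episode above 0.03 m).
It also fails if it takes over 58 s, if anything falls off the work surface, if the arm or the gripper's body presses on something with over 40 N, if the wrist force passes 120 N, or if a joint passes its speed limit or range.

### The arm

A 7-joint arm with a two-finger parallel gripper is mounted at the origin on a cart in front of the work surface, level with it; the furniture and walls round the work are solid. World frame = base frame: x ahead of the robot, y to its left, z up, the work surface at z = 0. Lengths are in m, angles in rad, forces in N, time in s.
With the tool pointing down it reaches from about 0.425 to 0.925 m from the base axis. Payload 6.8 kg.
Tool frame: the origin (TCP) lies at the very end of the fingers, on their centre line; the grasp point (between the pads) lies 19 mm behind it; z points along the fingers, y is the line along which they close (so a half turn about z gives the same grasp; the last joint's range is limited). The gripper opens to 85 mm and grips with 20 to 120 N. Pads are 22 mm wide; open, the fingers measure 114 mm over their backs; the gripper's body (76 mm by 85 mm) begins 54 mm behind the grasp point. The pads swing forward as they close: fully open they stand 13 mm farther back than shut.
Start: joints at [-1.395, 0.477, 0.022, 1.555, -0.011, 1.109, -0.083], TCP at [0.189, 0.648, 0.231] pointing down, gripper open.
Joint ranges: [-2.96, 2.96], [-0.34, 2.1], [-1.41, 1.46], [0.24, 2.44], [-1.37, 4.51], [0.17, 1.92], [-2.96, 2.96]. Speed limits (rad/s): [2.39, 2.39, 3.14, 3.14, 3.14, 3.14, 3.14].

### API

Orientations are given as a unit quaternion [w, x, y, z].
In Python, from station import bot gives the robot as it stands.
- The arm moves only by the tool jog_arm, never from a script. Its argument "motion" is a list of rows, each a list of 7 numbers: the turn, a rotation vector about the tool's x, y, z in rad, then the shift along the tool's x, y, z in mm, then the finger opening in mm, from 0 to 85.4. A call has 1 to 10 rows; each row is the pose to reach, as a shift and turn from the pose commanded when the call began, along the tool's axes at that moment; what a row does not reach only later rows make up. A row lasts 1/8 s, in which the tool goes at most 62.5 mm and 10.7 degrees, less where a joint would pass 70% of its speed; a pose out of reach is approached as far as the arm can. A call with a gripper value outside its range is refused whole. The fingers move at their own pace and stop on an object; "grip_force" is the grip in N (left out, the last holds). Time passes only in rows, so rows that repeat a pose let the fingers close. It gives the time, the measured TCP pose, the force, the opening and the grip force at its end, in the units of the state.
- bot.get_obs(): the state, without advancing time (a new reading comes with each control period).
- bot.read_camera(name): name is "scene" or "top"; returns a dict with "pixels" (420x560x3 uint8, red, green, blue), "camera_matrix" (3x3 intrinsics, pixels), "T" (4x4, takes a point from camera to world coordinates). Camera axes: x right, y down, z forward; pixel columns grow to the right and rows downward; lengths in m; the calibration is good to about 2 mm. A picture is of the moment at which its call begins. There is no depth.
- bot.hand_in(): hands the job in; it is judged then, once.
Trained networks look in a picture, given as the dict that the camera call returned (one of the last four; its "shot" number tells which), for a name from the list of things; names that differ only in an ending like _2 or _b are one class to them, and where a whole thing is asked for, a point or a joint stands for the part that bears it (a point fixed in the world has none). Each returns a list of dicts, best first, with "score" (0 to 1); they miss things now and then, are a little off and sometimes report something else, mostly with a low value. They report only what shows in the picture. A call takes as long as a camera call.
- bot.spot_in(thing, picture): "xy" ([column, row] in pixels, amid what is visible of it).
- bot.tip_of(thing, picture): "xy" ([column, row] in pixels: a listed point, or the origin of a listed thing).
The state is a dict: "t": time; "q": joint angles; "joint_vel": joint speeds; "joint_torque": joint torques, N m; "eef_pos": TCP position; "tool_rot": TCP orientation; "contact_force": force on the tool from outside, world axes, zero at the start; "torque": the same for the moment, N m; "gripper_width": opening from 0.0 (shut) to 1.0 (fully open); "grasp_force": force on a finger pad.
Only numpy, scipy, OpenCV 4.12 (cv2) and the standard library are available. Lean on these libraries where they do the work, as an engineer would, in place of code of your own. Each camera call takes 0.05 s, during which the arm holds its last target. There are 200 camera calls.

## Working session

There is one attempt and no reset: what is moved stays moved. The work goes in short steps, Python scripts to look and compute and a tool call to move; the robot and the scene stay as the last step left them, time stands still between calls to the robot, and variables do not carry over. Pictures are saved under pics/ and viewed, at most 10 in all, crops included, and the job is handed in when it is done.

Besides the shell and the picture viewer there is one more tool, called after "Emit:" by a JSON object that holds its "name" and its "arguments", one argument or row to a line. jog_arm: Moves the arm, as the interface text tells. Its arguments: {"type":"object","properties":{"motion":{"type":"array"},"grip_force":{"type":"number"}},"required":["motion"]}

```bash
mkdir -p pics; ls
cat > h.py <<'E'
import numpy as np, cv2
from scipy.spatial.transform import Rotation as R
from station import bot
def ray(pic,xy):
    K,T=pic["camera_matrix"],pic["T"]
    d=T[:3,:3]@np.linalg.solve(K,[xy[0],xy[1],1.]); return T[:3,3],d/np.linalg.norm(d)
def proj(pic,p):
    T=np.linalg.inv(pic["T"]); c=T[:3,:3]@p+T[:3,3]; u=pic["camera_matrix"]@c; return u[:2]/u[2]
def onz(pic,xy,z):
    o,d=ray(pic,xy); return o+d*(z-o[2])/d[2]
def tri(a,xa,b,xb):
    o,d=ray(a,xa);p,e=ray(b,xb)
    s=np.linalg.lstsq(np.c_[d,-e],p-o,rcond=None)[0]
    A,B=o+s[0]*d,p+s[1]*e; return (A+B)/2,np.linalg.norm(A-B)
def Rq(q): return R.from_quat([q[1],q[2],q[3],q[0]])
E
python3 - <<'E'
from h import *
np.set_printoptions(precision=4,suppress=True)
o=bot.get_obs(); print(o); print(Rq(o["tool_rot"]).as_matrix())
P={n:bot.read_camera(n) for n in("scene","top")}
cv2.imwrite("pics/a.png",np.hstack([P["scene"]["pixels"],P["top"]["pixels"]])[:,:,::-1][:,:, :] if 0 else cv2.resize(np.vstack([P["scene"]["pixels"],P["top"]["pixels"]])[:,:,::-1],(400,600)))
for n in P: cv2.imwrite(f"pics/{n}0.png",cv2.resize(P[n]["pixels"][:,:,::-1],(784,588)))
for t in["panel_hinge","panel_edge","slot","duplicator","cassette","screwdriver"]:
    r={n:bot.tip_of(t,P[n]) for n in P}
    for n in P: print(t,n,[(np.round(x["xy"],1),round(x["score"],2)) for x in r[n][:2]])
    if all(r.values()): print("   tri",tri(P["scene"],r["scene"][0]["xy"],P["top"],r["top"][0]["xy"]))
for n in P: print(n,P[n]["T"])
E
```

```text
pics
{'t': 0.0, 'q': array([-1.3951,  0.4778,  0.0223,  1.5565, -0.0115,  1.1093, -0.0831]), 'joint_vel': array([-0.0015, -0.0004,  0.0006, -0.0009, -0.0014, -0.0008,  0.0004]), 'joint_torque': array([ -0.0001, -59.6451,   1.6084, -28.1195,   0.0126,   0.0093,
        -0.    ]), 'eef_pos': array([0.1888, 0.6474, 0.2303]), 'tool_rot': array([-0.0001,  0.1414,  0.9899, -0.001 ]), 'contact_force': array([-0.869 ,  0.4911,  0.2866]), 'torque': array([0.0015, 0.0022, 0.0008]), 'grasp_force': 0.0, 'gripper_width': 1.0014904186757796}
[[-0.96    0.28   -0.0004]
 [ 0.28    0.96   -0.0019]
 [-0.0002 -0.0019 -1.    ]]
panel_hinge scene [(array([274.3, 285.9]), 0.87)]
panel_hinge top [(array([366.6, 175.7]), 0.85)]
   tri (array([ 0.5889, -0.2296,  0.0819]), np.float64(0.0034363737984457353))
panel_edge scene [(array([226.5, 226.6]), 0.66)]
panel_edge top [(array([379.7, 210.8]), 0.59)]
   tri (array([ 0.4908, -0.2341,  0.2123]), np.float64(0.004282720916279171))
slot scene [(array([241.9, 248.1]), 0.65), (array([234.1, 314.3]), 0.52)]
slot top [(array([376.1, 198.8]), 0.8)]
   tri (array([ 0.5223, -0.2352,  0.1676]), np.float64(0.0016533408671276543))
duplicator scene [(array([233.5, 316. ]), 0.72)]
duplicator top [(array([377.7, 212.2]), 0.96)]
   tri (array([ 0.5111, -0.2735,  0.0021]), np.float64(0.004530644935194922))
cassette scene [(array([219.2, 317.6]), 0.8)]
cassette top [(array([419. , 200.7]), 0.59), (array([279.1, 228.4]), 0.38)]
   tri (array([ 0.5293, -0.3544,  0.086 ]), np.float64(0.003929610290247657))
screwdriver scene []
screwdriver top [(array([278.8, 230.9]), 0.47)]
scene [[ 0.9278  0.2295 -0.2941  0.8954]
 [ 0.3728 -0.5372  0.7566 -0.9588]
 [ 0.0157 -0.8116 -0.5839  0.8436]
 [ 0.      0.      0.      1.    ]]
top [[ 0.0241 -0.9955  0.092   0.386 ]
 [-0.9993 -0.0265 -0.0246  0.0136]
 [ 0.0269 -0.0914 -0.9955  1.3275]
 [ 0.      0.      0.      1.    ]]
```

View pics/scene0.png

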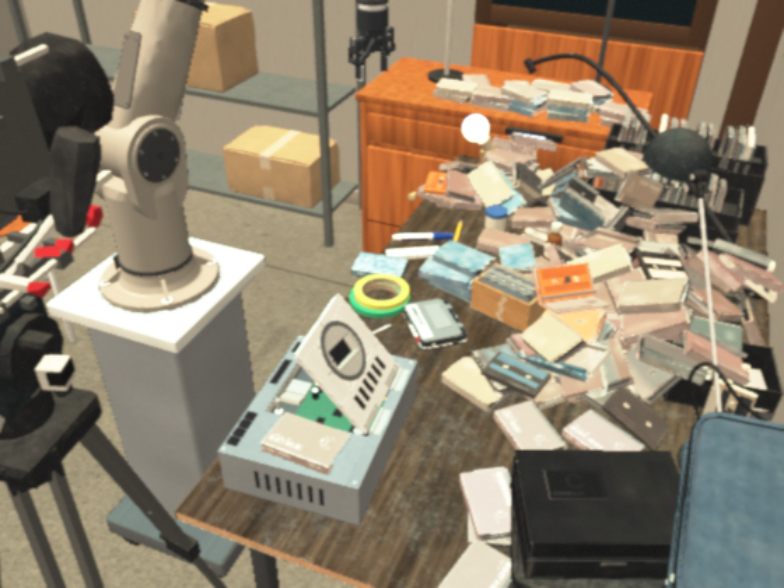

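View pics/top0.png

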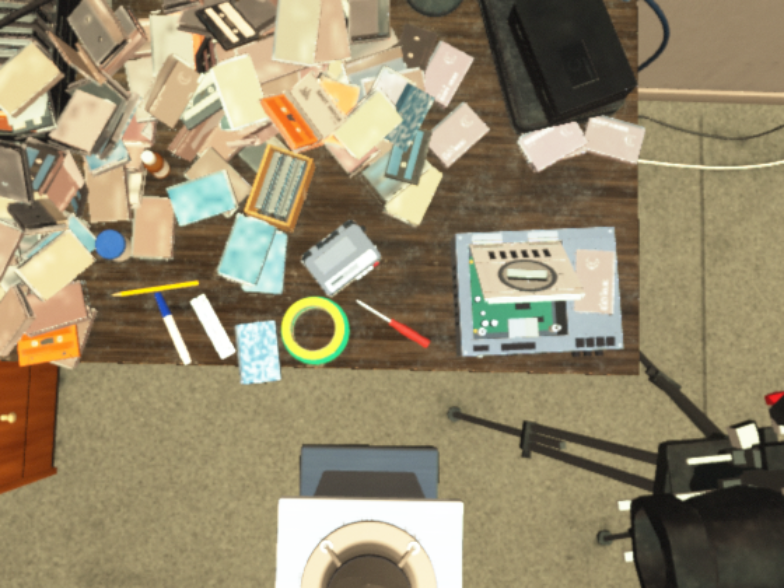

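The pictures show the duplicator at the right of the desk. The scene view has the panel's slot at about (340,350) of 784 px; the top view has it at about (527,273), with the panel open about 0.9 rad and the front edges giving a yaw of about 0.08. The networks agree with this. Next I work out the transit rows.

```bash
cat >> h.py <<'E'
def rows(wps,o=None):
    """world waypoints (x,y,z,yaw of tool y in deg), tool down -> jog rows"""
    o=o or bot.get_obs(); R0=Rq(o["tool_rot"])
    for w in wps:
        a=np.radians(w[3]); y=np.array([np.cos(a),np.sin(a),0]); z=np.array([0,0,-1.])
        M=R.from_matrix(np.c_[np.cross(y,z),y,z])
        print(w,np.round((R0.inv()*M).as_rotvec(),3),np.round(R0.inv().apply(np.array(w[:3])-o["eef_pos"])*1000,1))
E
python3 - <<'E'
from h import *
rows([(.42,.35,.33,80),(.52,-.236,.33,94.5),(.52,-.236,.25,94.5)])
E
```

```text
(0.42, 0.35, 0.33, 80) [ 0.     0.    -0.109] [-305.2 -221.4  -98.7]
(0.52, -0.236, 0.33, 94.5) [ 0.     0.    -0.362] [-565.3 -756.   -98.7]
(0.52, -0.236, 0.25, 94.5) [ 0.     0.    -0.362] [-565.3 -756.   -18.7]
```

Emit:
{"name": "jog_arm", "arguments": {
  "motion": [
    [0,0,-0.05,-50,-30,-50,0],
    [0,0,-0.1,-100,-70,-98,0],
    [0,0,-0.1,-150,-110,-98,0],
    [0,0,-0.1,-200,-145,-98,0],
    [0,0,-0.1,-250,-180,-98,0],
    [0,0,-0.1,-305,-221,-98,0],
    [0,0,-0.15,-330,-275,-98,0],
    [0,0,-0.2,-355,-325,-98,0],
    [0,0,-0.25,-380,-375,-98,0],
    [0,0,-0.25,-405,-425,-98,0]
  ]
}}

```text
t: 1.95
eef_pos: [0.4579, 0.1303, 0.3296]
tool_rot: [0.0, 0.017, 1.0, 0.0]
contact_force: [1.2, 0.3, -0.2]
gripper_width: -0.001
grasp_force: 0.0
```

Run:
```python
from h import *
rows([(.42,.35,.33,80),(.52,-.236,.33,94.5),(.52,-.236,.25,94.5)])
```

```text
(0.42, 0.35, 0.33, 80) [0.001 0.001 0.141] [ 45.2 218.4  -0.3]
(0.52, -0.236, 0.33, 94.5) [ 0.001  0.001 -0.112] [ -74.2 -364.    -0.5]
(0.52, -0.236, 0.25, 94.5) [ 0.001  0.001 -0.112] [ -74.2 -364.    79.5]
```

Emit:
{"name": "jog_arm", "arguments": {
  "motion": [
    [0,0,-0.05,-12,-60,0,0],
    [0,0,-0.112,-24,-120,0,0],
    [0,0,-0.112,-36,-180,0,0],
    [0,0,-0.112,-48,-240,0,0],
    [0,0,-0.112,-60,-300,0,0],
    [0,0,-0.112,-74,-364,0,0],
    [0,0,-0.112,-74,-364,40,0],
    [0,0,-0.112,-74,-364,80,0],
    [0,0,-0.112,-74,-364,80,0]
  ]
}}

```text
t: 3.08
eef_pos: [0.5176, -0.2331, 0.2469]
tool_rot: [-0.003, -0.039, 0.999, 0.001]
contact_force: [0.1, -0.1, 0.7]
gripper_width: -0.001
grasp_force: 0.0
```

Run:
```python
from h import *
np.set_printoptions(precision=4,suppress=True)
P={n:bot.read_camera(n) for n in("scene","top")}
for t in["panel_hinge","panel_edge"]:
    r={n:bot.tip_of(t,P[n]) for n in P}
    if all(r.values()): print(t,tri(P["scene"],r["scene"][0]["xy"],P["top"],r["top"][0]["xy"]))
rz=P["scene"]["pixels"][180:390,120:330,::-1]
cv2.imwrite("pics/b.png",np.hstack([cv2.resize(rz,(400,400)),cv2.resize(P["top"]["pixels"][130:280,300:450,::-1],(400,400))]))
h=np.array([.589,-.2296,.085]);u=np.array([np.cos(.079),np.sin(.079)])
W=[]
for th in [.9,.75,.6,.45,.3,.15,.05,0]:
    d=.14*np.cos(th)-.011
    W.append((*np.round(h[:2]-u*d,4),round(.087+.14*np.sin(th),4),94.5))
rows(W)
print(bot.get_obs()["eef_pos"],bot.get_obs()["q"])
```

```text
panel_hinge (array([ 0.5901, -0.2359,  0.0846]), np.float64(0.005258966603094103))
panel_edge (array([ 0.3372,  0.3038, -0.172 ]), np.float64(0.2713253116290608))
(np.float64(0.5132), np.float64(-0.2356), np.float64(0.1967), 94.5) [-0.001  0.003  0.   ] [ 7.4 -0.9 54.3]
(np.float64(0.4978), np.float64(-0.2368), np.float64(0.1824), 94.5) [-0.001  0.003  0.   ] [22.9 -0.9 68.6]
(np.float64(0.4848), np.float64(-0.2379), np.float64(0.166), 94.5) [-0.001  0.003  0.   ] [36.  -0.9 84.9]
(np.float64(0.4743), np.float64(-0.2387), np.float64(0.1479), 94.5) [-0.001  0.003  0.   ] [ 46.6  -0.9 103. ]
(np.float64(0.4666), np.float64(-0.2393), np.float64(0.1284), 94.5) [-0.001  0.003  0.   ] [ 54.4  -0.9 122.5]
(np.float64(0.462), np.float64(-0.2397), np.float64(0.1079), 94.5) [-0.001  0.003  0.   ] [ 59.   -0.9 143. ]
(np.float64(0.4606), np.float64(-0.2398), np.float64(0.094), 94.5) [-0.001  0.003  0.   ] [ 60.5  -0.9 156.9]
(np.float64(0.4604), np.float64(-0.2398), np.float64(0.087), 94.5) [-0.001  0.003  0.   ] [ 60.7  -0.8 163.9]
[ 0.5204 -0.2341  0.251 ] [-0.1752  0.3202  0.6162  1.8219 -0.2107  1.062   2.1693]
```

View pics/b.png

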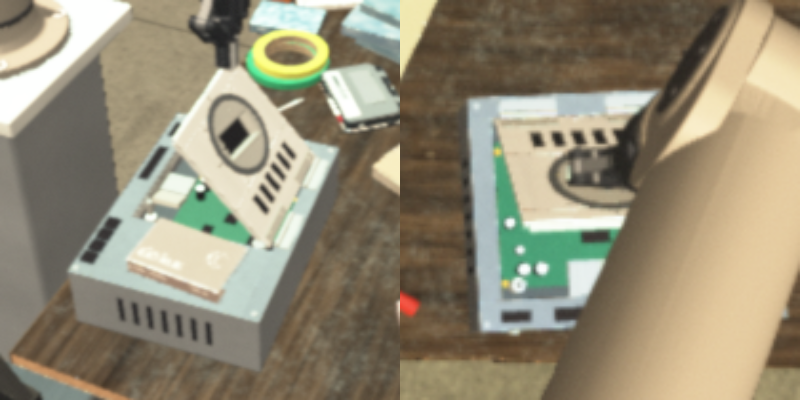

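The left crop has the shut fingers at (225,40), just above and behind the free edge. The right crop has them at (590,170), over the slot. Now I push along the arc.

Emit:
{"name": "jog_arm", "arguments": {
  "motion": [
    [0,0,0,4,-1,30,0],
    [0,0,0,7,-1,54,0],
    [0,0,0,15,-1,61,0],
    [0,0,0,23,-1,69,0],
    [0,0,0,30,-1,77,0],
    [0,0,0,36,-1,85,0],
    [0,0,0,41,-1,94,0],
    [0,0,0,46,-1,103,0],
    [0,0,0,50,-1,112,0],
    [0,0,0,54,-1,122,0]
  ]
}}

```text
t: 4.62
eef_pos: [0.4655, -0.2392, 0.1267]
tool_rot: [0.0, -0.039, 0.999, -0.0]
contact_force: [1.4, -0.4, 0.4]
gripper_width: 0.002
grasp_force: 0.4
```

Emit:
{"name": "jog_arm", "arguments": {
  "motion": [
    [0,0,0,2,0,10,0],
    [0,0,0,5,0,20,0],
    [0,0,0,6,0,28,0],
    [0,0,0,6,0,34,0],
    [0,0,0,6,0,37,0],
    [0,0,0,6,0,37,0]
  ]
}}

```text
t: 5.38
eef_pos: [0.459, -0.2396, 0.09]
tool_rot: [-0.001, -0.039, 0.999, 0.0]
contact_force: [-2.6, 0.9, 2.8]
gripper_width: -0.002
grasp_force: 1.4
```

Run:
```python
from h import *
o=bot.get_obs();print(o["eef_pos"],o["contact_force"])
P={n:bot.read_camera(n) for n in("scene","top")}
cv2.imwrite("pics/c.png",np.hstack([cv2.resize(P["scene"]["pixels"][180:390,120:330,::-1],(400,400)),cv2.resize(P["top"]["pixels"][130:280,300:450,::-1],(400,400))]))
```

```text
[ 0.45900014 -0.23962829  0.08998842] [-2.57360921  0.85120906  2.76367109]
```

View pics/c.png

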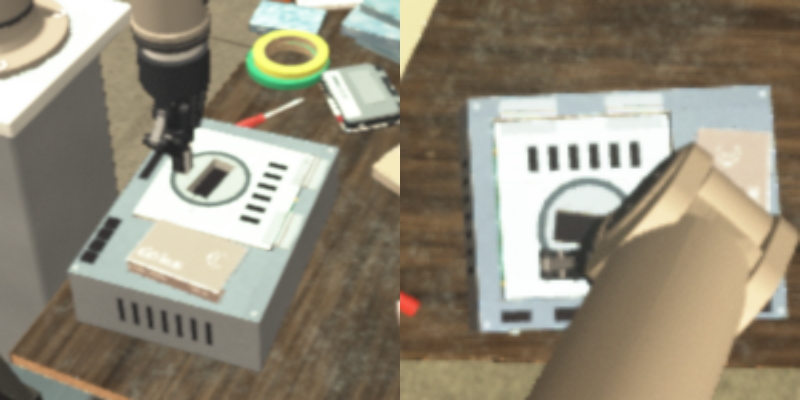

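The panel is down on its pins. The tips rest in front of the slot: at (180,160) in the left crop, with the slot at (210,180). I lift, step aside to the left and measure the slot.

Emit:
{"name": "jog_arm", "arguments": {
  "motion": [
    [0,0,0,0,0,-8,0],
    [0,0,0,0,0,-30,0],
    [0,0,0,0,0,-60,0],
    [0,0,0,0,50,-70,0],
    [0,0,0,0,110,-70,0],
    [0,0,0,0,160,-70,0],
    [0,0,0,0,160,-70,0]
  ]
}}

```text
t: 6.35
eef_pos: [0.4475, -0.0758, 0.1607]
tool_rot: [0.0, -0.043, 0.999, 0.001]
contact_force: [0.4, -0.2, -0.5]
gripper_width: 0.001
grasp_force: 0.0
```

Run:
```python
from h import *
np.set_printoptions(precision=4,suppress=True)
P={n:bot.read_camera(n) for n in("scene","top")}
for t in["panel_hinge","panel_edge","slot","duplicator"]:
    r={n:bot.tip_of(t,P[n]) for n in P}
    for n in P: print(t,n,[(np.round(x["xy"],1),round(x["score"],2)) for x in r[n][:2]])
    if all(r.values()): print("   tri",tri(P["scene"],r["scene"][0]["xy"],P["top"],r["top"][0]["xy"]))
sc=P["scene"]["pixels"][240:320,185:295,::-1]; tp=P["top"]["pixels"][150:260,320:440,::-1]
cv2.imwrite("pics/d.png",np.hstack([cv2.resize(sc,(440,320),interpolation=cv2.INTER_CUBIC),cv2.resize(tp,(349,320),interpolation=cv2.INTER_CUBIC)]))
np.save("pics/d.npy",P,allow_pickle=True)
```

```text
panel_hinge scene [(array([271.1, 285.5]), 0.69)]
panel_hinge top [(array([368. , 173.5]), 0.88)]
   tri (array([ 0.5888, -0.2339,  0.0874]), np.float64(0.006484358164479434))
panel_edge scene [(array([205.3, 262.3]), 0.83)]
panel_edge top [(array([370.3, 237.2]), 0.89)]
   tri (array([ 0.4382, -0.2381,  0.103 ]), np.float64(0.008424416421004987))
slot scene []
slot top [(array([368.5, 217.9]), 0.77), (array([367.6, 175.6]), 0.72)]
duplicator scene [(array([235.4, 314.7]), 0.85), (array([203.3, 262.3]), 0.6)]
duplicator top [(array([377.5, 212.5]), 0.67)]
   tri (array([ 0.5122, -0.2714,  0.0044]), np.float64(0.009157128516042076))
```

View pics/d.png

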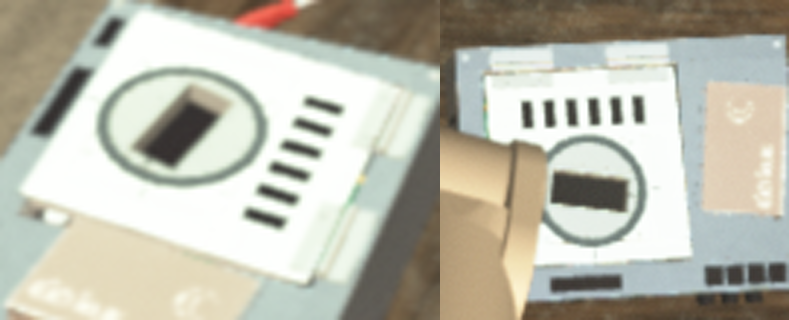

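Run:
```python
from h import *
np.set_printoptions(precision=4,suppress=True)
P=np.load("pics/d.npy",allow_pickle=True).item()
def near(img,c,lo,hi,thr,amin):
    g=cv2.cvtColor(img,cv2.COLOR_RGB2GRAY); m=(g<thr).astype(np.uint8)
    n,l,s,ct=cv2.connectedComponentsWithStats(m); out=[]
    for i in range(1,n):
        if np.hypot(*(ct[i]-c))<lo and amin<s[i,4]<hi: out.append((s[i,4],ct[i],cv2.minAreaRect(np.argwhere(l==i)[:,::-1].astype(np.float32))))
    return out
for n,c in(("top",(371.6,216)),("scene",(231,271))):
    for thr in(80,110,140,170,): print(n,thr,near(P[n]["pixels"],np.array(c),10,3000,thr,60))
t=P["top"]
r=near(t["pixels"],np.array((371.6,216)),8,1000,100,60)[0][2]
W=np.array([onz(t,p,.082) for p in cv2.boxPoints(r)]); print(W, W.mean(0))
e=[W[1]-W[0],W[2]-W[1]]; print([ (np.linalg.norm(v),np.degrees(np.arctan2(v[1],v[0]))) for v in e])
for y in(79,.079):0
h=np.array([.589,-.2325,.085])
for yaw in(.06,.08,.1):
    s=h-np.array([np.cos(yaw),np.sin(yaw),0])*.1*np.cos(.1)+[0,0,.01]; print(yaw,s,proj(t,s),proj(P["scene"],s))
# panel side edges yaw: vents row / hinge line; box back edge at deck height
g=cv2.cvtColor(t["pixels"],cv2.COLOR_RGB2GRAY)
m=(g>235).astype(np.uint8); nn,l,s,ct=cv2.connectedComponentsWithStats(m)
i=1+np.argmax(s[1:,4]); print(s[i],cv2.minAreaRect(np.argwhere(l==i)[:,::-1].astype(np.float32)))
```

```text
top 80 [(np.int32(214), array([370.6262, 215.4953]), ((370.69232177734375, 215.4615478515625), (23.814666748046875, 8.930500030517578), 7.125016689300537))]
top 110 [(np.int32(257), array([370.9144, 215.6304]), ((370.9230651855469, 215.61541748046875), (25.055015563964844, 10.17084789276123), 7.125016689300537))]
top 140 [(np.int32(130), array([375.0077, 215.6077]), ((372.0, 215.0), (36.0, 34.0), 90.0)), (np.int32(281), array([370.7224, 215.4626]), ((370.8230895996094, 215.41542053222656), (25.799222946166992, 10.791020393371582), 7.125016689300537))]
top 170 [(np.int32(300), array([371.0367, 215.39  ]), ((371.0136413574219, 215.3839569091797), (26.40612030029297, 11.27518081665039), 6.709836959838867))]
scene 80 [(np.int32(121), array([229.5702, 272.9421]), ((229.52490234375, 273.02264404296875), (7.264864444732666, 17.489490509033203), 42.273685455322266))]
scene 110 [(np.int32(158), array([229.2405, 272.7025]), ((229.50003051757812, 272.5000305175781), (8.485280990600586, 18.384775161743164), 45.0))]
scene 140 [(np.int32(196), array([228.9949, 272.3878]), ((229.08409118652344, 272
[... 238 characters left out ...]
78, 272.20587158203125), (11.435437202453613, 20.920122146606445), 42.273685455322266))]
[[ 0.4846 -0.2107  0.082 ]
 [ 0.5078 -0.2134  0.082 ]
 [ 0.502  -0.2716  0.082 ]
 [ 0.4788 -0.2689  0.082 ]] [ 0.4933 -0.2412  0.082 ]
[(np.float64(0.023330281469925815), np.float64(-6.551020416469252)), (np.float64(0.05852811368867814), np.float64(-95.61363432532409))]
0.06 [ 0.4897 -0.2385  0.095 ] [370.8473 216.6823] [228.8771 271.4638]
0.08 [ 0.4898 -0.2405  0.095 ] [371.7013 216.6447] [228.5103 272.0655]
0.1 [ 0.49   -0.2424  0.095 ] [372.5539 216.5901] [228.16   272.6729]
[ 197  356   69   64 2230] ((230.9537811279297, 388.27105712890625), (65.9200668334961, 63.885047912597656), 2.0825653076171875)
```

Run:
```python
from h import *
rows([(.455,-.10,.17,84.5),(.4925,-.2505,.16,84.5),(.4925,-.2505,.105,84.5),(.4925,-.2505,.085,84.5)])
```

```text
(0.455, -0.1, 0.17, 84.5) [-0.    -0.     0.173] [ -6.4 -19.7  -9.8]
(0.4925, -0.2505, 0.16, 84.5) [-0.    -0.     0.173] [ -32.3 -172.6    0.3]
(0.4925, -0.2505, 0.105, 84.5) [-0.    -0.     0.173] [ -32.3 -172.6   55.3]
(0.4925, -0.2505, 0.085, 84.5) [-0.    -0.     0.173] [ -32.3 -172.6   75.3]
```

Emit:
{"name": "jog_arm", "arguments": {
  "motion": [
    [0,0,0.08,-6,-20,-5,0],
    [0,0,0.173,-14,-70,-5,0],
    [0,0,0.173,-22,-120,0,0],
    [0,0,0.173,-32,-172,0,0],
    [0,0,0.173,-32,-172,30,0],
    [0,0,0.173,-32,-172,52,0],
    [0,0,0.173,-32,-172,62,0],
    [0,0,0.173,-32,-172,70,0],
    [0,0,0.173,-32,-172,74,0],
    [0,0,0.173,-32,-172,74,0]
  ]
}}

```text
t: 8.1
eef_pos: [0.4927, -0.2491, 0.0866]
tool_rot: [0.0, 0.047, 0.999, -0.0]
contact_force: [-0.4, -0.2, -0.1]
gripper_width: 0.001
grasp_force: 0.0
```

Run:
```python
from h import *
np.set_printoptions(precision=4,suppress=True)
o=bot.get_obs();print(o["eef_pos"],o["contact_force"],o["torque"],o["q"])
rows([(.4925,-.2505,.071,84.5)],o)
P={n:bot.read_camera(n) for n in("scene","top")}
cv2.imwrite("pics/e.png",np.hstack([cv2.resize(P["scene"]["pixels"][210:330,170:290,::-1],(400,400),interpolation=cv2.INTER_CUBIC),cv2.resize(P["top"]["pixels"][150:260,320:430,::-1],(400,400),interpolation=cv2.INTER_CUBIC)]))
```

```text
[ 0.4927 -0.2491  0.0866] [-0.419  -0.2461 -0.0617] [-0.0292 -0.0093  0.0005] [-0.0698  0.5185  0.5523  2.0006 -0.4011  0.7292  2.2038]
(0.4925, -0.2505, 0.071, 84.5) [-0.     0.     0.001] [ 0.1 -1.4 15.6]
```

View pics/e.png

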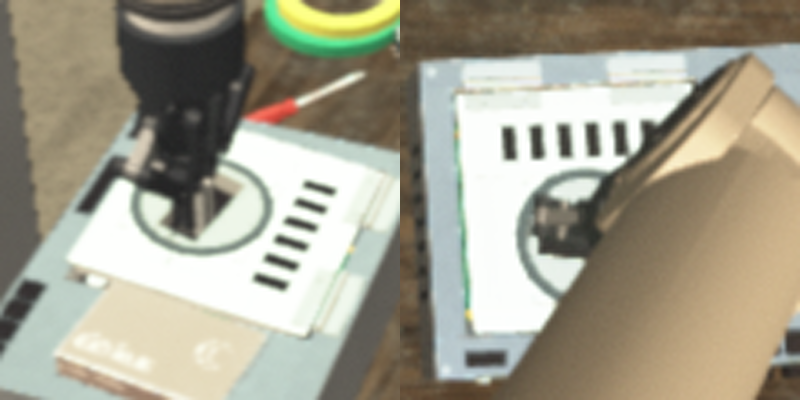

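The tips are inside the slot with no contact, at (195,215) in the left crop. I press down in steps.

Emit:
{"name": "jog_arm", "arguments": {
  "motion": [
    [0,0,0,0,0,5,0],
    [0,0,0,0,0,9,0],
    [0,0,0,0,0,13,0],
    [0,0,0,0,0,15,0],
    [0,0,0,0,0,15,0]
  ]
}}

```text
t: 8.82
eef_pos: [0.4938, -0.2492, 0.072]
tool_rot: [0.001, 0.047, 0.999, -0.0]
contact_force: [1.0, 1.5, 6.5]
gripper_width: -0.001
grasp_force: 2.9
```

Emit:
{"name": "jog_arm", "arguments": {
  "motion": [
    [0,0,0,0,0,2,0],
    [0,0,0,0,0,4,0],
    [0,0,0,0,0,4,0]
  ]
}}

```text
t: 9.2
eef_pos: [0.4941, -0.2492, 0.0702]
tool_rot: [0.002, 0.047, 0.999, 0.001]
contact_force: [-6.3, 5.7, 31.4]
gripper_width: -0.003
grasp_force: 15.8
```

Run:
```python
from h import *
o=bot.get_obs(); R0=Rq(o["tool_rot"]); C=np.array([.4935,-.2405])
for k,phi in enumerate(np.r_[.17,.17,np.arange(.25,1.66,.08)]):
    yaw=np.radians(94.5)-phi; d=-np.array([np.cos(yaw),np.sin(yaw)]); t=np.array([d[1],-d[0]])
    p=C+.014*d+t*(0 if k==0 else .003 if k==1 else .005)
    v=R0.inv().apply(np.r_[p-[.4927,-.2491],0])*1000
    print(k,round(phi,2),"turn",round(phi-.17,2),np.round(v,1))
```

```text
0 0.17 turn 0.0 [-0.  -5.4 -0. ]
1 0.17 turn 0.0 [ 3.  -5.4 -0. ]
2 0.25 turn 0.08 [ 6.1 -4.9 -0. ]
3 0.33 turn 0.16 [ 7.1 -4.4 -0. ]
4 0.41 turn 0.24 [ 8.2 -3.8 -0. ]
5 0.49 turn 0.32 [ 9.1 -3.1 -0. ]
6 0.57 turn 0.4 [10.  -2.3 -0. ]
7 0.65 turn 0.48 [10.9 -1.5 -0. ]
8 0.73 turn 0.56 [11.7 -0.6 -0. ]
9 0.81 turn 0.64 [12.4  0.4 -0. ]
10 0.89 turn 0.72 [13.   1.4 -0. ]
11 0.97 turn 0.8 [13.5  2.4 -0. ]
12 1.05 turn 0.88 [14.   3.5 -0. ]
13 1.13 turn 0.96 [14.3  4.7 -0. ]
14 1.21 turn 1.04 [14.6  5.8 -0. ]
15 1.29 turn 1.12 [14.8  7.  -0. ]
16 1.37 turn 1.2 [14.9  8.2 -0. ]
17 1.45 turn 1.28 [14.9  9.4 -0. ]
18 1.53 turn 1.36 [14.8 10.5 -0. ]
19 1.61 turn 1.44 [14.6 11.7 -0. ]
```

Emit:
{"name": "jog_arm", "arguments": {
  "motion": [
    [0,0,0,0,-5.4,-1,0],
    [0,0,0,3,-5.4,-1,0],
    [0,0,0.08,6,-5,-1,0],
    [0,0,0.16,7,-4.4,-1,0],
    [0,0,0.24,8,-3.8,-1,0],
    [0,0,0.32,9,-3,-1,0]
  ]
}}

```text
t: 9.95
eef_pos: [0.4878, -0.2505, 0.0706]
tool_rot: [0.004, 0.206, 0.978, 0.001]
contact_force: [5.1, 3.8, 16.3]
gripper_width: 0.001
grasp_force: 8.0
```

Run:
```python
from h import *
np.set_printoptions(precision=4,suppress=True)
o=bot.get_obs();print(o["eef_pos"],o["contact_force"],o["torque"],o["q"])
```

```text
[ 0.4878 -0.2505  0.0706] [ 5.0784  3.8132 16.3404] [ 1.006  -0.9525 -0.0446] [-0.109   0.5568  0.6168  2.025  -0.4984  0.7026  1.9796]
```

```bash
cat > sw.py <<'E'
import numpy as np,sys
# commanded offset from C, in frame; args: phi_now lead_now list phi:lead
def pos(phi,lead,rad=14):
    yaw=np.radians(94.5)-phi; d=-np.array([np.cos(yaw),np.sin(yaw)]); return rad*d+lead*np.array([d[1],-d[0]])
def go(p0,v0,L):
    yaw=np.radians(94.5)-p0; y=np.array([np.cos(yaw),np.sin(yaw)]); x=np.array([-y[1],y[0]])
    for p,l in L:
        v=pos(p,l)-v0; print(p,l,"turn",round(p-p0,2),round(v@x,1),round(v@y,1))
E
python3 - <<'E'
from sw import *
go(.49,pos(.49,5),[(.57,5.5),(.65,6),(.73,6.5),(.81,7),(.89,7.5),(.97,8),(1.05,8),(1.13,8),(1.21,8),(1.29,8),(1.37,8),(1.45,8),(1.53,8),(1.61,8)])
E
```

```text
0.57 5.5 turn 0.08 1.6 0.5
0.65 6 turn 0.16 3.2 1.1
0.73 6.5 turn 0.24 4.6 1.9
0.81 7 turn 0.32 6.0 2.9
0.89 7.5 turn 0.4 7.4 4.0
0.97 8 turn 0.48 8.6 5.3
1.05 8 turn 0.56 9.2 6.4
1.13 8 turn 0.64 9.8 7.5
1.21 8 turn 0.72 10.2 8.7
1.29 8 turn 0.8 10.6 10.0
1.37 8 turn 0.88 10.9 11.2
1.45 8 turn 0.96 11.1 12.5
1.53 8 turn 1.04 11.1 13.8
1.61 8 turn 1.12 11.1 15.1
```

Emit:
{"name": "jog_arm", "arguments": {
  "motion": [
    [0,0,0.08,1.6,0.5,0,0],
    [0,0,0.16,3.2,1.1,0,0],
    [0,0,0.24,4.6,1.9,0,0],
    [0,0,0.32,6,2.9,0,0],
    [0,0,0.4,7.4,4,0,0],
    [0,0,0.48,8.6,5.3,0,0]
  ]
}}

```text
t: 10.7
eef_pos: [0.4814, -0.2458, 0.0706]
tool_rot: [0.005, 0.434, 0.901, -0.001]
contact_force: [2.7, -3.0, 10.4]
gripper_width: -0.004
grasp_force: 5.6
```

Run:
```python
from h import *
np.set_printoptions(precision=4,suppress=True)
o=bot.get_obs();print(o["eef_pos"],o["contact_force"],o["torque"],o["q"])
P={n:bot.read_camera(n) for n in("scene","top")}
cv2.imwrite("pics/f.png",np.hstack([cv2.resize(P["scene"]["pixels"][210:330,170:290,::-1],(400,400),interpolation=cv2.INTER_CUBIC),cv2.resize(P["top"]["pixels"][150:260,320:430,::-1],(400,400),interpolation=cv2.INTER_CUBIC)]))
```

```text
[ 0.4814 -0.2458  0.0706] [ 2.6965 -3.0375 10.4274] [-0.905  -0.7792 -0.056 ] [-0.2118  0.5892  0.7498  2.0507 -0.6082  0.7219  1.5974]
```

View pics/f.png

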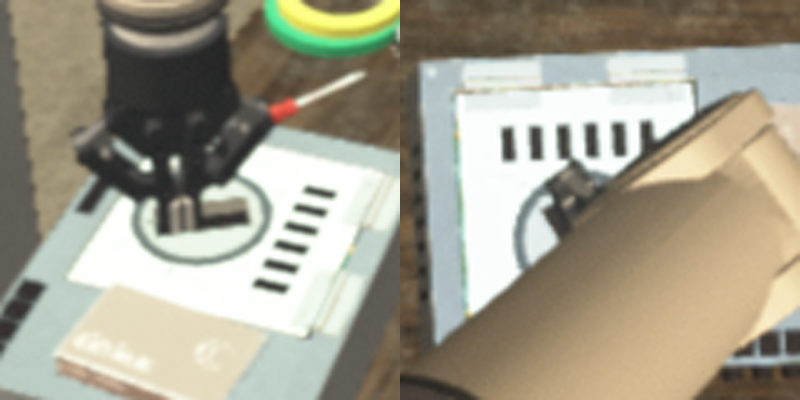

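The slot is following the tips: at (210,215) in the left crop it is turned to about 1 rad, and the panel is flush. I continue the sweep.

Run:
```python
from sw import *
go(.97,pos(.97,8),[(1.05,8),(1.13,8),(1.21,8),(1.29,8.5),(1.37,9),(1.45,9.5),(1.53,10),(1.57,11),(1.57,12)])
```

```text
1.05 8 turn 0.08 1.1 0.7
1.13 8 turn 0.16 2.1 1.5
1.21 8 turn 0.24 3.1 2.3
1.29 8.5 turn 0.32 4.5 3.4
1.37 9 turn 0.4 5.7 4.6
1.45 9.5 turn 0.48 6.9 6.0
1.53 10 turn 0.56 7.9 7.5
1.57 11 turn 0.6 9.0 8.7
1.57 12 turn 0.6 9.8 9.2
```

Emit:
{"name": "jog_arm", "arguments": {
  "motion": [
    [0,0,0.08,1.1,0.7,0.5,0],
    [0,0,0.16,2.1,1.5,0.5,0],
    [0,0,0.24,3.1,2.3,0.5,0],
    [0,0,0.32,4.5,3.4,0.5,0],
    [0,0,0.4,5.7,4.6,0.5,0],
    [0,0,0.48,6.9,6,0.5,0],
    [0,0,0.56,7.9,7.5,0.5,0],
    [0,0,0.6,9,8.7,0.5,0],
    [0,0,0.6,9.8,9.2,0.5,0],
    [0,0,0.6,9.8,9.2,0.5,0]
  ]
}}

```text
t: 12.05
eef_pos: [0.4796, -0.236, 0.0705]
tool_rot: [0.005, 0.681, 0.732, -0.002]
contact_force: [-4.4, -10.8, 15.5]
gripper_width: -0.001
grasp_force: 8.0
```

Run:
```python
from h import *
np.set_printoptions(precision=4,suppress=True)
o=bot.get_obs();print(o["eef_pos"],o["contact_force"],o["torque"])
P={n:bot.read_camera(n) for n in("scene","top")}
cv2.imwrite("pics/g.png",np.hstack([cv2.resize(P["scene"]["pixels"][210:330,170:290,::-1],(400,400),interpolation=cv2.INTER_CUBIC),cv2.resize(P["top"]["pixels"][150:260,320:430,::-1],(400,400),interpolation=cv2.INTER_CUBIC)]))
```

```text
[ 0.4796 -0.236   0.0705] [ -4.4448 -10.7613  15.5422] [-2.413   0.6873 -0.038 ]
```

View pics/g.png

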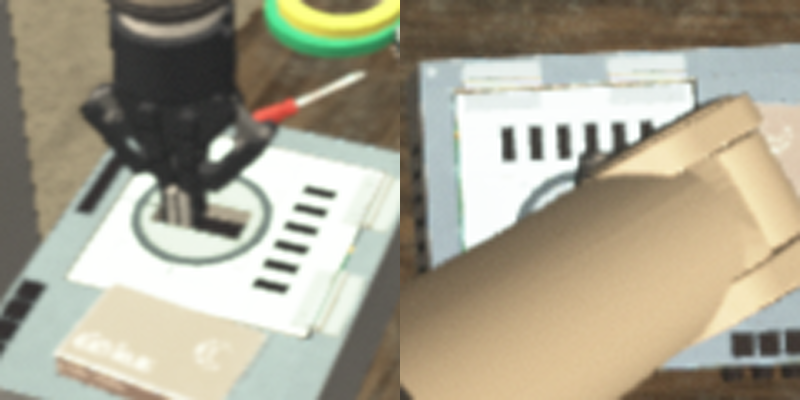

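Emit:
{"name": "jog_arm", "arguments": {
  "motion": [
    [0,0,0,2,0,0,0],
    [0,0,0,4,0,0,0],
    [0,0,0,6,0,0,0],
    [0,0,0,6,0,0,0]
  ]
}}

```text
t: 12.65
eef_pos: [0.4797, -0.2344, 0.0709]
tool_rot: [0.009, 0.682, 0.731, -0.004]
contact_force: [-0.0, -23.2, 6.2]
gripper_width: 0.0
grasp_force: 13.4
```

Emit:
{"name": "jog_arm", "arguments": {
  "motion": [
    [0,0,0,-4,0,-1,0],
    [0,0,0,-10,0,-3,0],
    [0,0,0,-10,0,-10,0],
    [0,0,0,-10,0,-35,0],
    [0,0,0,-10,0,-70,0],
    [0,0,0,40,0,-90,0],
    [0,0,0,100,0,-90,0],
    [0,0,0,160,0,-90,0],
    [0,0,0,200,0,-90,0],
    [0,0,0,200,0,-90,0]
  ]
}}

```text
t: 13.9
eef_pos: [0.4621, -0.0197, 0.1571]
tool_rot: [-0.001, 0.677, 0.736, -0.0]
contact_force: [0.4, 0.1, 0.5]
gripper_width: -0.001
grasp_force: 0.0
```

Run:
```python
from h import *
np.set_printoptions(precision=4,suppress=True)
o=bot.get_obs();print(o["eef_pos"],o["contact_force"])
P={n:bot.read_camera(n) for n in("scene","top")}
t=P["top"]; g=cv2.cvtColor(t["pixels"],cv2.COLOR_RGB2GRAY)
n,l,s,ct=cv2.connectedComponentsWithStats((g<100).astype(np.uint8))
for i in range(1,n):
    if np.hypot(*(ct[i]-[371.6,216]))<10 and 60<s[i,4]<1000:
        r=cv2.minAreaRect(np.argwhere(l==i)[:,::-1].astype(np.float32)); W=np.array([onz(t,p,.071) for p in cv2.boxPoints(r)])
        for v in(W[1]-W[0],W[2]-W[1]): print(np.linalg.norm(v),np.degrees(np.arctan2(v[1],v[0])))
r={n:bot.tip_of("panel_edge",P[n]) for n in P}
for n in P: print([(x["xy"],x["score"]) for x in r[n][:2]])
if all(r.values()): print(tri(P["scene"],r["scene"][0]["xy"],P["top"],r["top"][0]["xy"]))
cv2.imwrite("pics/i.png",np.hstack([cv2.resize(P["scene"]["pixels"][210:330,170:290,::-1],(400,400),interpolation=cv2.INTER_CUBIC),cv2.resize(P["top"]["pixels"][150:260,320:430,::-1],(400,400),interpolation=cv2.INTER_CUBIC)]))
```

```text
[ 0.4621 -0.0197  0.1571] [0.3596 0.0901 0.5102]
0.02492053045816896 -84.37951932511714
0.057791654276272426 -175.50232054198085
[([297.9, 183.0], 0.73), ([205.6, 267.5], 0.58)]
[([372.6, 240.9], 0.77)]
(array([ 0.5148, -0.1714,  0.2925]), np.float64(0.1874283990809894))
```

View pics/i.png

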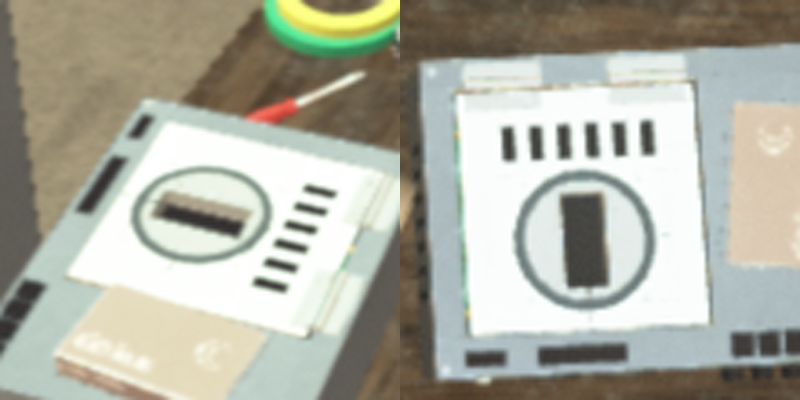

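The slot now lies across the hinge at 4.5°, which is the full quarter turn. In the left crop the panel edge has come down flush, and nothing else has moved. I hand in.

```bash
python3 -c "
from station import bot
print(bot.hand_in())"
```

```text
the job is handed in; nothing more can be done
None
```

I closed the panel gently and turned its fastener the full quarter turn. The last pictures show it flush, with the slot across the hinge and no loose thing visibly moved. The job is handed in at about 14 s; the hand-in gave no verdict.

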